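# Function-test the bench stop button

## Robot

A 7-joint arm with a two-finger parallel gripper is mounted at the origin on the work surface. World frame = base frame: x ahead of the robot, y to its left, z up, the work surface at z = 0. Lengths are in mm, angles in rad, forces in N, time in s.
With the tool pointing down it reaches from about 425 to 950 mm from the base axis. Payload 16.7 kg.
Tool frame: the origin (TCP) lies on the centre line of the jaws, within the pads' length; the fingertips stand 8 mm ahead of it and the grasp point (between the pads) lies 11 mm behind it; z points along the fingers, y is the direction in which the jaws open and shut (so a half turn about z gives the same grasp; the last joint's range is limited). The gripper opens to 94 mm and grips with 3 to 60 N. Pads are 16 mm wide; open, the fingers measure 119 mm over their backs; the gripper's body (75 mm by 177 mm) begins 78 mm behind the grasp point.
Start: joints at [-1.375, 0.426, 0.074, 1.606, -0.034, 1.111, -0.067], TCP at [228.793, 635.003, 213.467] pointing down, gripper open.
Joint ranges: [-2.85, 2.85], [-0.5, 2.14], [-1.23, 1.37], [0.21, 2.46], [-1.02, 4.16], [0.16, 2.05], [-2.73, 2.73]. Speed limits (rad/s): [1.89, 1.89, 2.39, 2.39, 3.01, 3.01, 3.01].

## Interface

Orientations are given as a rotation vector (axis times angle).
In Python, from station import telemetry, capture, arm gives the robot as it stands. The module is installed in compiled form; this text tells all that it offers.
- The arm moves only by the shell command python3 -m handwheel 'ROWS' [OPENING] [FORCE]. ROWS is JSON, one flat list of numbers, 6 for each row, row after row: the shift along the tool's x, y, z in m, then the turn, a rotation vector about the tool's x, y, z in rad. A call has exactly 8 rows; each row shifts and turns the commanded pose from where the row before left it, along the tool's axes as they then stand; what a row does not reach is not made up. A row lasts 1/10 s, in which the tool goes at most 50 mm and 8.59 degrees, less where a joint would pass 70% of its speed; a pose out of reach is approached as far as the arm can. A call is refused whole if a number of a shift passes 0.05 or a number of a turn 0.15, either way. A call with a gripper value outside its range is refused whole. OPENING is the closure, from -1 (fully open) to 1 (shut), set as the call begins (- or left out, the last holds). The fingers move at their own pace and stop on an object; FORCE is the grip in N (left out, the last holds). Time passes only in rows, so rows that do not move let the fingers close, or fill a call up. It gives the time, the measured TCP pose, the force and the opening at its end, in the units of the state.
- telemetry.sense(): the state, without advancing time (a new reading comes with each control period).
- capture(name): name is "side" or "top"; returns a dict with "img" (384x512x3 uint8, red, green, blue), "intrinsics" (3x3 intrinsics, pixels), "D" ([k1, k2, p1, p2, k3] as OpenCV has them; the pictures are not rectified), "R" (3x3) and "t" (3): a world point X has camera coordinates R X + t. Camera axes: x right, y down, z forward; pixel columns grow to the right and rows downward; lengths in mm; the calibration is good to about 2 mm. A picture is of the moment at which its call begins. There is no depth.
- arm.close_job(): hands the job in, once; it reports no verdict.
The state is a dict: "t": time; "joint_pos": joint angles; "dq": joint speeds; "tau": joint torques, N m; "position": TCP position; "orientation": TCP orientation; "contact_force": force on the tool from outside, world axes, zero at the start; "ft_torque": the same for the moment, N m; "gripper_width": opening from 0.0 (shut) to 1.0 (fully open).
Only numpy, scipy, OpenCV 4.12 (cv2) and the standard library are available. Lean on these libraries where they do the work, as an engineer would, in place of code of your own. Each camera call takes 0.05 s, during which the arm holds its last target.

## Task

Test the bench's stop station: press the big mushroom button in until it latches, take the finger off so that it stays in by itself, then twist it clockwise (seen from above) by pushing one of its lugs sideways until it pops out again. Then, on the other box, press the plain button without a ring round it fully in to reset, and let everything spring back. Do not press the ring-guarded start button, do not lift, shove or tip the two boxes, and leave the other things on the bench where they are.

Things in the scene. Friction and masses are not known exactly. Their poses are not given: they have to be found in the camera images.
- stop_station: Loose square grey cast housing of the stop station, 150 x 150 mm, 55 mm high, about 2.6 kg, on rubber feet. Origin at the centre of its underside, z up; its yaw varies and it may stand left or right. From the middle of its top face rises a 44 mm wide, 14 mm high collar that carries the black mushroom head.
- stop_top (a point): Top centre of the black mushroom head, on its axis: 113 mm above the bench while out, 12 mm lower when fully pressed. The head is a dome 64 mm in diameter and 28 mm high (underside 85 mm above the bench while out) with two opposite straight lugs on its rim.
- lug_a (a point): Centre of one lug of the mushroom head, 43 mm from the head's axis, 95 mm above the bench while out. The lug is a bar 12 mm thick and 14 mm high that reaches radially out to 60 mm from the axis; it lies along the station's +x axis when untwisted and moves down and turns with the head. Under it 33 mm (latched about 23 mm) of air down to the housing's top.
- lug_b (a point): Centre of the opposite lug, the same shape, along the station's -x axis when untwisted.
- stop_push (a joint): Travel of the mushroom head: 0 out, 0.012 m fully pressed. Spring 5 N when out to 11 N fully in, plus up to about 3 N as the latch slips over at 0.007 to 0.0105; beyond 0.0105 it latches and then rests at about 0.010 by itself; about 15 N in all presses it home. When it is released it springs to 0.
- stop_head (a joint): Twist of the mushroom head in rad, 0 at rest, growing clockwise seen from above, stop at 0.9. Light return spring, 0.02 to 0.08 N m. With the head latched, it is released and pops out once twisted 0.4 to 0.5 (turn to 0.7 to be sure); let go, the head turns back to 0.
- reset_box: Loose grey cast box, 100 (x) x 190 (y) x 60 mm high, about 2 kg, on rubber feet, origin at the centre of its underside, z up; its yaw varies and it may stand left or right. Two equal black push buttons on top: reset at y = +45 mm and start at y = -45 mm in its own frame. The start button stands inside a raised metal ring 60 mm in diameter and 24 mm high; the reset button has no ring.
- reset_btn_top (a point): Centre of the top of the reset button: a cap 28 mm in diameter on a 44 mm wide, 12 mm high flange, without a ring round it. 82 mm above the bench while out.
- reset_btn (a joint): Travel of the reset button: 0 out, 0.006 m fully pressed, where it takes 5 N; springs back.
- start_btn (a joint): Travel of the ring-guarded start button: 0 out, 0.006 m fully pressed; must be left alone.
- bushing: Steel bushing standing upright between the two boxes, 32 mm in diameter, 45 mm high. Origin at the centre of its underside. Leave alone.
- wrench: Wrench 150 mm long lying flat near the robot. Leave alone.
- spray_can: Upright can 64 mm in diameter, 170 mm high, on the robot's right. Origin under its centre. Leave alone.
- bolt_cup: Steel cup 72 mm wide, 75 mm high, on the robot's left. Origin under its centre. Leave alone.
- tape_roll: Roll of tape lying flat beyond the boxes, 100 mm in diameter, 48 mm high. Leave alone.
- carton: Small cardboard carton 70 x 110 x 60 mm beyond the boxes on the left. Leave alone.
- screwdriver: Screwdriver lying beyond the boxes on the right. Leave alone.
Things that resemble listed ones, but are neither listed nor needed, are in the scene too. What is shaped like the stop_station but purple is not meant.

How it is judged (in metres and radians):
On the way, in this order (a step that is already met when the one before it is completed fails the run):
1. the mushroom button is pressed in and stays latched with nothing touching it (value of joint stop_push above 0.0093 m and contact force between each of the arm, the fingers and stop_station below 0.3 N), for 0.15 s.
2. the head has been twisted out of its latch and has popped out (value of joint stop_push below 0.002 m), for 0.15 s.
3. the reset button is pressed in (value of joint reset_btn above 0.0045 m), for 0.05 s.
At the end, for the whole second after the job is handed in: The mushroom button is out again (within 2 mm) and turned back (within 0.15 rad), both push buttons are out (within 1.5 mm), and the two boxes and all the other things stand at rest within 25 mm of where they were (value of joint stop_push below 0.002 m and value of joint stop_head below 0.15 rad and value of joint each of reset_btn, start_btn below 0.0015 m and distance of each of stop_station, reset_box, bushing, wrench, spray_can, bolt_cup, tape_roll, carton, screwdriver from where it was at the start of the episode below 0.025 m and linear speed of each of stop_station, reset_box below 0.02 m/s); the robot touches nothing.
It fails at once if the ring-guarded start button is pressed (more than 2.5 mm) (value of joint start_btn above 0.0025 m).
It fails at once if the stop station is lifted, shoved more than 25 mm or tipped (distance of stop_station from where it was at the start of the episode above 0.025 m or angle between stop_station's own z axis and vertical above 0.1 rad).
It fails at once if the reset box is lifted, shoved more than 25 mm or tipped (distance of reset_box from where it was at the start of the episode above 0.025 m or angle between reset_box's own z axis and vertical above 0.1 rad).
It fails at once if another thing on the bench is lifted, moved more than 25 mm or tipped over ((distance of bushing from where it was at the start of the episode above 0.025 m or angle between bushing's own z axis and vertical above 0.3 rad) or (distance of wrench from where it was at the start of the episode above 0.025 m or angle between wrench's own z axis and vertical above 0.3 rad) or (distance of spray_can from where it was at the start of the episode above 0.025 m or angle between spray_can's own z axis and vertical above 0.3 rad) or (distance of bolt_cup from where it was at the start of the episode above 0.025 m or angle between bolt_cup's own z axis and vertical above 0.3 rad) or (distance of tape_roll from where it was at the start of the episode above 0.025 m or angle between tape_roll's own z axis and vertical above 0.3 rad) or (distance of carton from where it was at the start of the episode above 0.025 m or angle between carton's own z axis and vertical above 0.3 rad) or (distance of screwdriver from where it was at the start of the episode above 0.025 m or angle between screwdriver's own z axis and vertical above 0.3 rad)).
It also fails if it takes over 59 s, if anything falls off the work surface, if the arm or the gripper's body presses on something with over 40 N, if the wrist force passes 120 N, or if a joint passes its speed limit or range.

## Working session

There is one attempt and no reset: what is moved stays moved. The work goes in short steps, Python scripts to look and compute and a shell command to move; the robot and the scene stay as the last step left them, time stands still between calls to the robot, and variables do not carry over. Pictures are saved under pics/ and viewed, and the job is handed in when it is done.

```bash
mkdir -p pics; ls
python3 - <<'E'
from station import telemetry, capture, arm
import cv2
s=telemetry.sense()
for k,v in s.items(): print(k,v)
for n in("side","top"):
    c=capture(n); cv2.imwrite(f"pics/{n}0.png",cv2.cvtColor(c["img"],cv2.COLOR_RGB2BGR))
    print(n,c["intrinsics"],c["D"],c["R"],c["t"], -c["R"].T@c["t"])
E
```

```text
pics
t 0.0
joint_pos [-1.37449665  0.42673208  0.07389318  1.60660375 -0.03410397  1.11079008
 -0.06712498]
dq [ 5.36015508e-04 -4.67899299e-05 -1.07681941e-03 -2.29321841e-03
  1.34025407e-03  4.88552500e-04 -2.48685623e-04]
tau [-2.22438990e-03 -9.35815787e+01  3.66563335e+00 -4.54213321e+01
 -4.88468469e-02  2.01160210e-02  1.10699136e-04]
position [228.69965939 634.62504736 212.77825787]
orientation [-5.40609029e-01 -3.09461472e+00  1.99117654e-03]
contact_force [ 0.19317954  0.5285723  -0.46755992]
ft_torque [-0.03325092  0.02803077 -0.00344534]
gripper_width 1.0023311864509437
side [[393.88865842   0.         251.51923407]
 [  0.         393.88865842 195.70451292]
 [  0.           0.           1.        ]] [-0.08174832  0.          0.          0.          0.        ] [[ 0.99649952 -0.08303403 -0.00969867]
 [-0.05461169 -0.55874037 -0.82754261]
 [ 0.06329516  0.82517547 -0.56131913]] [-520.54031293  120.43649874 1055.84913247] [ 458.46527319 -847.19062828  687.28610549]
top [[363.264703     0.         247.63338412]
 [  0.         363.264703   186.96105146]
 [  0.           0.           1.        ]] [-0.00799825  0.          0.          0.          0.        ] [[-0.02489905 -0.99958627  0.01439869]
 [-0.99854399  0.02417848 -0.04822137]
 [ 0.04785328 -0.01557839 -0.99873289]] [   4.0094549   509.91136155 1334.68414938] [ 445.39974356   12.47114539 1357.52384507]
```

View pics/side0.png

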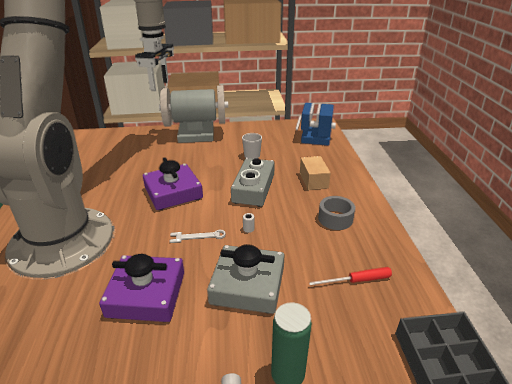

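View pics/top0.png

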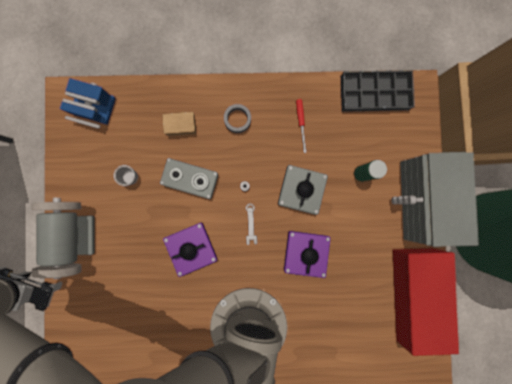

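Candidates for the stop station in the top view are grey (305,190), purple (188,250) and purple (310,257). By the description the grey one is meant. The buttons on the reset box are at (176,174) and (201,181), so I'll crop closely to see which has the ring.

Run:
```python
import cv2,numpy as np
t=cv2.imread("pics/top0.png"); s=cv2.imread("pics/side0.png")
f=lambda im,x,y,w,h:cv2.resize(im[y:y+h,x:x+w],(400,300),interpolation=cv2.INTER_CUBIC)
a=np.vstack([np.hstack([f(t,265,155,80,60),f(t,150,150,80,60)]),np.hstack([f(s,200,230,100,75),f(s,215,145,80,60)])])
cv2.imwrite("pics/crop0.png",a)
```

```text
(no output)
```

View pics/crop0.png

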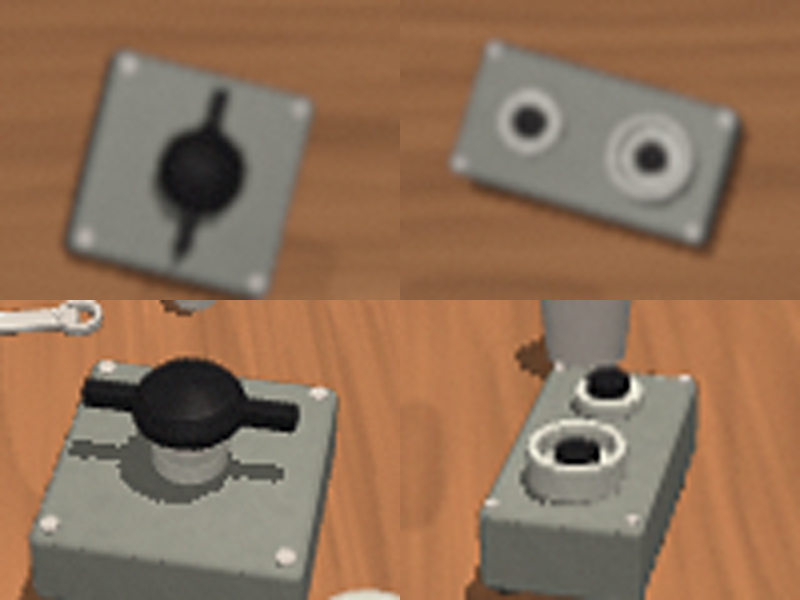

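The grey station (305,190) carries the black head. The reset box's left button, top (176,174), has only a flange, and the right one (201,181) has the raised ring. Next I measure positions.

```bash
cat > h.py <<'E'
import cv2,numpy as np
from station import telemetry, capture, arm
def ray(c,uv):
    p=cv2.undistortPoints(np.array([[uv]],float),c["intrinsics"],np.array(c["D"]))[0,0]
    R=np.array(c["R"]);t=np.array(c["t"]); o=-R.T@t; d=R.T@np.array([p[0],p[1],1]); return o,d/np.linalg.norm(d)
def onz(c,uv,z):
    o,d=ray(c,uv); return o+d*(z-o[2])/d[2]
def tri(c1,u1,c2,u2):
    o1,d1=ray(c1,u1);o2,d2=ray(c2,u2)
    k=np.linalg.lstsq(np.c_[d1,-d2],o2-o1,rcond=None)[0]
    a=o1+k[0]*d1;b=o2+k[1]*d2; return (a+b)/2,np.linalg.norm(a-b)
def blobs(im,roi,thr,up=8):
    x,y,w,h=roi; g=cv2.cvtColor(im[y:y+h,x:x+w],cv2.COLOR_RGB2GRAY)
    g=cv2.resize(g,None,fx=up,fy=up,interpolation=cv2.INTER_CUBIC); m=(g<thr).astype(np.uint8)
    return m
def cent(m,roi,up=8):
    n,l,st,ce=cv2.connectedComponentsWithStats(m)
    return [(st[i,4]/up**2,(ce[i]+.5)/up-.5+np.array(roi[:2])) for i in range(1,n) if st[i,4]>100]
E
python3 - <<'E'
from h import *
np.set_printoptions(precision=1,suppress=True)
T=capture("top");S=capture("side")
roi=(283,168,44,44)
m=blobs(T["img"],roi,60)
big=max(cent(m,roi)); print("head+lugs",big, onz(T,big[1],95))
k=cv2.getStructuringElement(cv2.MORPH_ELLIPSE,(81,81))
d=cv2.morphologyEx(m,cv2.MORPH_OPEN,k); hd=max(cent(d,roi)); print("disk",hd,2*np.sqrt(hd[0]/np.pi), onz(T,hd[1],95))
l=cv2.subtract(m,cv2.dilate(d,np.ones((9,9))))
L=[(a,c,onz(T,c,95)) for a,c in cent(l,roi)]
for q in L: print("lug",q)
ys,xs=np.nonzero(m); vx,vy,_,_=cv2.fitLine(np.c_[xs,ys].astype(np.float32),cv2.DIST_L2,0,.01,.01).ravel()
p=hd[1]; A=onz(T,p+20*np.array([vx,vy]),95)-onz(T,p,95); print("lug dir deg",np.degrees(np.arctan2(A[1],A[0])))
# box outline grey
hsv=cv2.cvtColor(T["img"],cv2.COLOR_RGB2HSV)
for nm,roi2,z in(("station",(270,155,70,70),55),("reset",(150,150,80,60),60)):
    x,y,w,h=roi2; g=hsv[y:y+h,x:x+w]; mm=(g[...,1]<70).astype(np.uint8)
    mm=cv2.morphologyEx(cv2.morphologyEx(mm,cv2.MORPH_CLOSE,np.ones((9,9))),cv2.MORPH_OPEN,np.ones((7,7)))
    c=max(cv2.findContours(mm,0,2)[0],key=cv2.contourArea); r=cv2.minAreaRect(c); b=cv2.boxPoints(r)+[x,y]
    W=np.array([onz(T,q,z) for q in b]); print(nm,W.mean(0),[np.linalg.norm(W[i]-W[i-1]) for i in range(4)],[np.degrees(np.arctan2(*(W[i]-W[i-1])[1::-1])) for i in range(4)])
for nm,roi3 in(("reset",(168,166,16,16)),("start",(193,173,16,16))):
    for a,c in cent(blobs(T["img"],roi3,70),roi3): print(nm,a,c,onz(T,c,82))
# side
for nm,roi4 in(("head",(215,235,65,40)),("rst",(245,152,25,20))):
    m=blobs(S["img"],roi4,45)
    for a,c in cent(m,roi4): print("side",nm,a,c)
    if nm=="head":
        d=cv2.morphologyEx(m,cv2.MORPH_OPEN,cv2.getStructuringElement(cv2.MORPH_ELLIPSE,(121,121)))
        for a,c in cent(d,roi4): print("side disk",a,c, tri(T,hd[1],S,c))
s=telemetry.sense(); print(s["t"])
for i,n in ((0,"T"),):pass
E
```

```text
head+lugs (np.float64(269.046875), array([304.6, 189.3])) [ 492.9 -205.7   95. ]
disk (np.float64(230.875), array([304.6, 189.3])) 17.14523781960258 [ 493.  -205.8   95. ]
lug (np.float64(15.171875), array([307.7, 176.9]), array([ 536. , -217.9,   95. ]))
lug (np.float64(16.21875), array([301.6, 201.5]), array([ 450.7, -193.7,   95. ]))
lug dir deg -16.87902955228057
station [ 494.3 -204.5   55. ] [np.float64(149.33637115161628), np.float64(149.9573115282035), np.float64(150.21034403580148), np.float64(150.03734096233086)] [np.float64(74.11903453766844), np.float64(-16.14271143829418), np.float64(-105.85293200570308), np.float64(163.52367527086722)]
reset [544.  201.7  60. ] [np.float64(191.087673254713), np.float64(99.88406588612784), np.float64(191.82411804455498), np.float64(99.8455572668434)] [np.float64(72.41201135238683), np.float64(-16.920880681982798), np.float64(-107.59774062578153), np.float64(162.65675940486182)]
reset 21.875 [175.4 174. ] [558.3 245.2  82. ]
start 19.875 [199.7 181.2] [530.8 160.4  82. ]
side head 627.09375 [246.9 255.9]
side rst 37.359375 [256.2 161.4]
0.2
```

Run:
```python
from h import *
np.set_printoptions(precision=1,suppress=True)
T=capture("top");S=capture("side")
for c in(T,S):
    for X in([229,635,205],[229,635,0],[450,600,205],[493,-205,113]):
        print(X,cv2.projectPoints(np.array([X],float),cv2.Rodrigues(c["R"])[0],c["t"],c["intrinsics"],np.array(c["D"]))[0].ravel())
print("motor tri",tri(T,(56,238),S,(195,95)))
print("motor near end",onz(T,(93,235),60))
print("can top",onz(T,(377,170),170), "vise", onz(T,(95,115),80))
f=lambda im,x,y,w,h:cv2.resize(im[y:y+h,x:x+w],(400,400),interpolation=cv2.INTER_CUBIC)
cv2.imwrite("pics/c1.png",cv2.cvtColor(np.hstack([f(T["img"],0,190,120,120),f(S["img"],110,0,150,150)]),cv2.COLOR_RGB2BGR))
```

```text
[229, 635, 205] [ 44.8 278.8]
[229, 635, 0] [ 74.9 267.4]
[450, 600, 205] [ 56.  207.6]
[493, -205, 113] [305.3 189.1]
[229, 635, 205] [160.1  86. ]
[229, 635, 0] [166.8 135.1]
[450, 600, 205] [218.4  86.4]
[493, -205, 113] [245.4 248.4]
motor tri (array([355.5, 618.2, 169.4]), np.float64(6.861421053352858))
motor near end [350.7 543.4  60. ]
can top [ 548.  -434.4  170. ] vise [774.6 526.4  80. ]
```

View pics/c1.png

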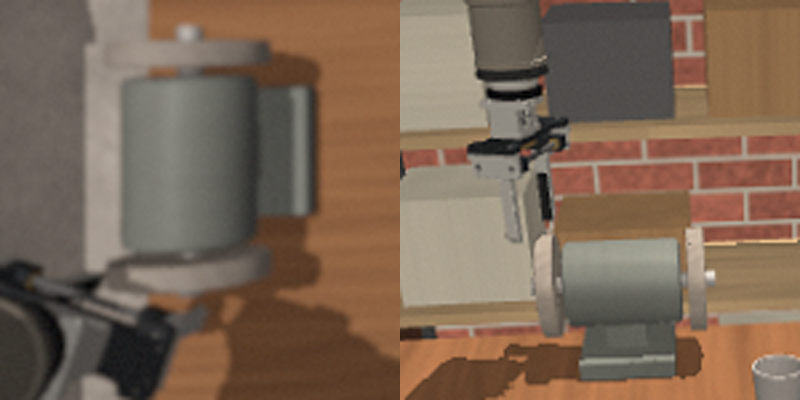

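A bench grinder stands right beside the start pose, so I lift straight up first while shutting the fingers. Then I swing round.

```bash
python3 -m handwheel '[0,0,-0.04,0,0,0, 0,0,-0.05,0,0,0, 0,0,-0.04,0,0,0, 0,0,0,0,0,0, 0,-0.03,0,0,0,0.05, 0.0,-0.04,0,0,0,0.1, 0.0,-0.03,0,0,0,0.1, -0.02,0,0,0,0,0.1]' 1 20; python3 -c "
from station import telemetry as t
s=t.sense();print(s)"
```

```text
t: 1.1
position: [202.3, 530.8, 343.8]
orientation: [-1.071, -2.952, -0.0]
contact_force: [0.5, 0.2, 0.2]
gripper_width: 0.359
{'t': 1.1, 'joint_pos': array([-1.42652513,  0.15708452,  0.12344138,  1.68385903, -0.02146247,
        1.30175638, -0.42414056]), 'dq': array([ 0.16338038, -0.04570737,  0.25614851,  0.05573576, -0.01874169,
       -0.02078271, -0.58902924]), 'tau': array([ -3.0441796 , -68.82619143,  -0.48681244, -46.64974809,
         0.10106734,   0.16254627,   0.69831664]), 'position': array([202.25979257, 530.78891612, 343.80809023]), 'orientation': array([-1.07092829e+00, -2.95190063e+00, -1.66611768e-05]), 'contact_force': array([0.53142541, 0.21617429, 0.19915082]), 'ft_torque': array([ 0.05637038, -0.03293334,  0.03953473]), 'gripper_width': 0.3588149011967664}
```

```bash
python3 -m handwheel '[-0.035,0.003,0,0,0,0.048, -0.035,0.003,0,0,0,0.048, -0.035,0.003,0,0,0,0.048, -0.035,0.003,0,0,0,0.048, -0.035,0.003,0,0,0,0.048, -0.035,0.003,0,0,0,0.048, -0.035,0.003,0,0,0,0.048, -0.035,0.003,0,0,0,0.048]' 1 20 && python3 -m handwheel '[-0.035,0.003,0,0,0,0.048, -0.035,0.003,0,0,0,0.048, -0.035,0.003,0,0,0,0.048, -0.035,0.003,0,0,0,0.048, -0.035,0.003,0,0,0,0.048, -0.035,0.003,0,0,0,0.048, -0.035,0.003,0,0,0,0.048, -0.035,0.003,0,0,0,0.048]'
```

```text
t: 1.9
position: [405.1, 334.8, 343.3]
orientation: [-1.618, -2.693, 0.0]
contact_force: [0.4, 0.3, -0.7]
gripper_width: 0.007
t: 2.7
position: [515.5, 78.4, 343.3]
orientation: [-2.102, -2.335, 0.0]
contact_force: [-0.3, 0.3, 0.5]
gripper_width: 0.007
```

```bash
cat >> h.py <<'E'
from scipy.spatial.transform import Rotation as Ro
def rows(tx,ty,tz,yaw,n):
    """n equal rows (shift mm, turn) to bring the TCP to tx,ty,tz with tool y at azimuth yaw deg, tool down"""
    s=telemetry.sense(); p=s["position"]; R=Ro.from_rotvec(s["orientation"]).as_matrix()
    y0=np.degrees(np.arctan2(R[1,1],R[0,1])); tot=np.radians((y0-yaw+180)%360-180); w=tot/n
    S=sum(Ro.from_rotvec([0,0,w*i]).as_matrix() for i in range(n))
    d=R.T@(np.array([tx,ty,tz])-p); sh=np.linalg.solve(S,d)
    print("pos",p.round(1),"tooly",y0.round(1),"tilt",np.degrees(np.arccos(-R[2,2])).round(2),"f",s["contact_force"].round(1),"t",s["t"])
    print(n,"rows: shift mm",sh.round(2),"turn",w.round(4),"total tool delta",d.round(1),tot.round(3))
E
python3 -m handwheel '[0,0,0,0,0,0, 0,0,0,0,0,0, 0,0,0,0,0,0, 0,0,0,0,0,0, 0,0,0,0,0,0, 0,0,0,0,0,0, 0,0,0,0,0,0, 0,0,0,0,0,0]'; python3 -c "
from h import *
rows(493.3,-205.3,180,-16.3,8);rows(493.3,-205.3,180,-16.3,7)"
```

```text
t: 3.5
position: [515.3, 79.9, 343.5]
orientation: [2.099, 2.337, -0.0]
contact_force: [0.4, 0.1, 1.0]
gripper_width: 0.005
pos [515.3  79.9 343.5] tooly 6.1 tilt 0.0 f [0.4 0.1 1. ] t 3.5
8 rows: shift mm [-35.98  -0.46  20.44] turn 0.049 total tool delta [-281.2  -52.4  163.5] 0.392
pos [515.3  79.9 343.5] tooly 6.1 tilt 0.0 f [0.4 0.1 1. ] t 3.5
7 rows: shift mm [-41.11  -0.67  23.36] turn 0.0559 total tool delta [-281.2  -52.4  163.5] 0.392
```

```bash
python3 -m handwheel '[-0.036,-0.0005,0.0204,0,0,0.049, -0.036,-0.0005,0.0204,0,0,0.049, -0.036,-0.0005,0.0204,0,0,0.049, -0.036,-0.0005,0.0204,0,0,0.049, -0.036,-0.0005,0.0204,0,0,0.049, -0.036,-0.0005,0.0204,0,0,0.049, -0.036,-0.0005,0.0204,0,0,0.049, -0.036,-0.0005,0.0204,0,0,0.049]'
python3 - <<'E'
from h import *
T=capture("top");S=capture("side")
rows(493.3,-205.3,130,-16.3,8)
f=lambda im,x,y,w,h:cv2.resize(im[y:y+h,x:x+w],(400,400),interpolation=cv2.INTER_CUBIC)
cv2.imwrite("pics/c2.png",cv2.cvtColor(np.hstack([f(T["img"],250,130,120,120),f(S["img"],180,180,120,120)]),cv2.COLOR_RGB2BGR))
E
```

```text
t: 4.3
position: [492.7, -206.9, 179.6]
orientation: [2.516, 1.881, 0.0]
contact_force: [0.3, 0.9, -0.4]
gripper_width: 0.005
pos [ 490.  -209.7  178.4] tooly -16.8 tilt 0.2 f [-0.1  0.2  0.6] t 4.4
8 rows: shift mm [0.66 0.25 6.05] turn -0.001 total tool delta [ 5.3  2.  48.4] -0.008
```

View pics/c2.png

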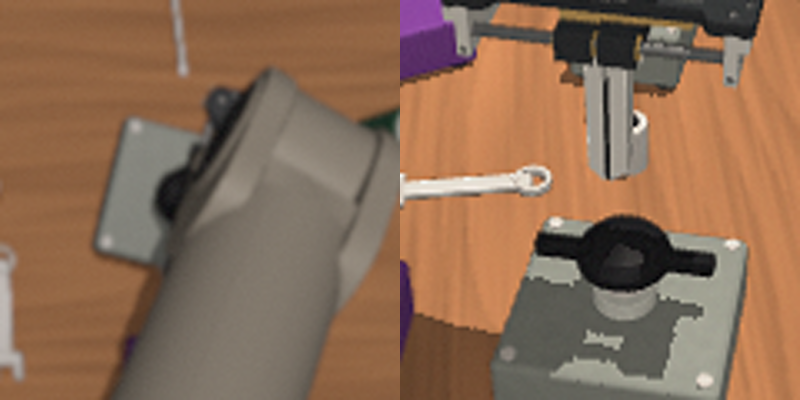

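The shut fingers are above the head, with the tip at side ≈(182+, 233), directly over the dome. I descend to just above it and settle.

```bash
python3 -m handwheel '[0,0,0,0,0,0, 0,0,0.015,0,0,0, 0,0,0.015,0,0,0, 0,0,0.01,0,0,0, 0,0,0.008,0,0,0, 0,0,0,0,0,0, 0,0,0,0,0,0, 0,0,0,0,0,0]'; python3 -c "
from h import *
rows(493.3,-205.3,106,-16.3,6)"
```

```text
t: 5.2
position: [493.2, -205.7, 132.7]
orientation: [2.514, 1.883, 0.001]
contact_force: [-0.8, -0.1, 0.3]
gripper_width: 0.004
pos [ 493.2 -205.7  132.7] tooly -16.3 tilt 0.04 f [-0.8 -0.1  0.3] t 5.2
6 rows: shift mm [0.06 0.   4.45] turn -0.0001 total tool delta [ 0.4  0.  26.7] -0.001
```

```bash
python3 -m handwheel '[0,0,0.006,0,0,0, 0,0,0.005,0,0,0, 0,0,0.003,0,0,0, 0,0,0.003,0,0,0, 0,0,0.003,0,0,0, 0,0,0.002,0,0,0, 0,0,0,0,0,0, 0,0,0,0,0,0]'; python3 -c "
from h import *
rows(493.3,-205.3,106,-16.3,6)"
```

```text
t: 6.0
position: [493.2, -205.6, 110.4]
orientation: [2.514, 1.883, 0.001]
contact_force: [0.1, 1.1, 7.2]
gripper_width: 0.006
pos [ 493.2 -205.6  110.4] tooly -16.3 tilt 0.03 f [0.1 1.1 7.2] t 6.0
6 rows: shift mm [ 0.06 -0.    0.74] turn -0.0001 total tool delta [ 0.3 -0.   4.4] -0.001
```

```bash
python3 -m handwheel '[0,0,0.001,0,0,0, 0,0,0.001,0,0,0, 0,0,0.001,0,0,0, 0,0,0.0005,0,0,0, 0,0,0,0,0,0, 0,0,0,0,0,0, 0,0,0,0,0,0, 0,0,0,0,0,0]'; python3 -c "
from h import *
rows(493.3,-205.3,106,-16.3,6)"
```

```text
t: 6.8
position: [493.8, -206.0, 108.3]
orientation: [2.514, 1.882, 0.003]
contact_force: [-8.3, 4.3, 38.1]
gripper_width: 0.002
pos [ 493.8 -206.   108.3] tooly -16.4 tilt 0.12 f [-8.3  4.3 38.1] t 6.8
6 rows: shift mm [ 0.08 -0.1   0.38] turn -0.0002 total tool delta [ 0.5 -0.6  2.3] -0.001
```

Bottomed out at full travel with 38 N. I lift off slowly and check the latch.

```bash
python3 -m handwheel '[0,0,-0.002,0,0,0, 0,0,-0.003,0,0,0, 0,0,-0.015,0,0,0, 0,0,-0.02,0,0,0, 0,0,-0.01,0,0,0, 0,0,0,0,0,0, 0,0,0,0,0,0, 0,0,0,0,0,0]'
python3 - <<'E'
from h import *
T=capture("top");S=capture("side")
rows(493.3,-205.3,106,-16.3,6)
P=cv2.imread("pics/side0.png")[...,::-1]
f=lambda im,x,y,w,h:cv2.resize(im[y:y+h,x:x+w],(400,400),interpolation=cv2.INTER_CUBIC)
cv2.imwrite("pics/c3.png",cv2.cvtColor(np.hstack([f(P,195,225,100,100),f(S["img"],195,225,100,100)]),cv2.COLOR_RGB2BGR))
E
```

```text
t: 7.6
position: [492.5, -205.3, 156.2]
orientation: [-2.514, -1.883, 0.001]
contact_force: [-0.0, 0.3, -0.9]
gripper_width: 0.009
pos [ 492.5 -205.5  156.2] tooly -16.3 tilt 0.06 f [-0.1 -0.2 -0.5] t 7.7
6 rows: shift mm [0.07 0.12 8.36] turn -0.0001 total tool delta [ 0.4  0.7 50.2] -0.001
```

View pics/c3.png

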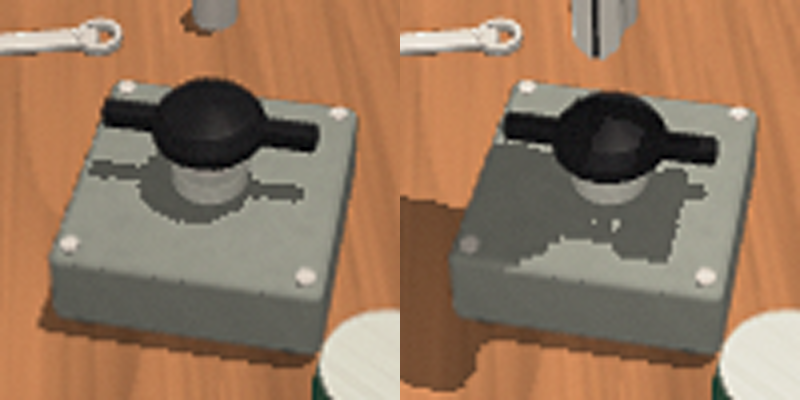

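Latched: the head in the side view sits about 3 px lower than before (its top went from y≈245 to 248), and it stays in with the fingers clear. The box hasn't moved. Now I place the shut finger beside the far lug, on its left side.

```bash
python3 -c "
from h import *
rows(547.5,-198.3,156,-16.3,3)"
python3 -m handwheel '[0.010,0.02,0,0,0,0, 0.012,0.03,0,0,0,0, 0,0,0,0,0,0, 0,0,0.02,0,0,0, 0,0,0.02,0,0,0, 0,0,0.02,0,0,0, 0,0,0,0,0,0, 0,0,0,0,0,0]'
python3 - <<'E'
from h import *
T=capture("top");S=capture("side")
rows(547.5,-198.3,78,-16.3,3)
f=lambda im,x,y,w,h:cv2.resize(im[y:y+h,x:x+w],(400,400),interpolation=cv2.INTER_CUBIC)
cv2.imwrite("pics/c4.png",cv2.cvtColor(np.hstack([f(T["img"],250,130,120,120),f(S["img"],195,205,100,100)]),cv2.COLOR_RGB2BGR))
E
```

```text
pos [ 492.5 -205.5  156.2] tooly -16.3 tilt 0.06 f [-0.1 -0.2 -0.5] t 7.7
3 rows: shift mm [ 7.44 16.91  0.04] turn -0.0002 total tool delta [22.3 50.7  0.1] -0.001
t: 8.5
position: [546.7, -198.8, 96.8]
orientation: [-2.515, -1.882, 0.002]
contact_force: [-0.0, -0.2, 0.3]
gripper_width: 0.004
pos [ 547.4 -198.8   97.6] tooly -16.3 tilt 0.05 f [ 0.9 -0.3  0.4] t 8.6
3 rows: shift mm [ 0.17 -0.02  6.55] turn -0.0003 total tool delta [ 0.5 -0.1 19.6] -0.001
```

View pics/c4.png

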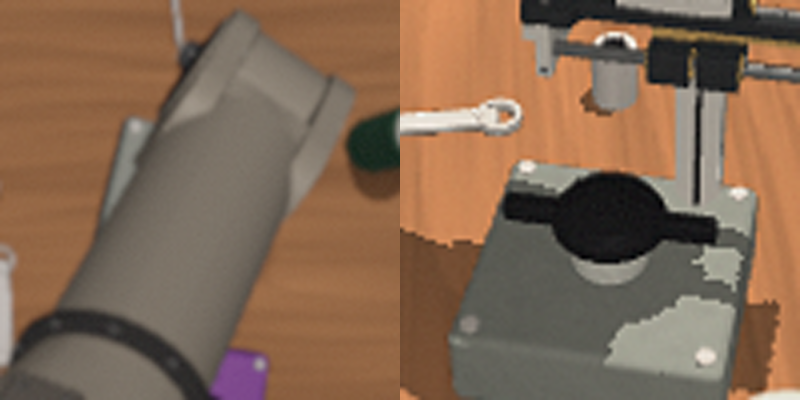

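```bash
python3 -m handwheel '[0,0,0.01,0,0,0, 0,0,0.01,0,0,0, 0,0,0,0,0,0, -0.003,0,0,0,0,0, -0.003,0,0,0,0,0, -0.001,0,0,0,0,0, 0,0,0,0,0,0, 0,0,0,0,0,0]'
python3 - <<'E'
from h import *
rows(547.5,-198.3,78,-16.3,3)
E
```

```text
t: 9.4
position: [545.2, -205.2, 76.9]
orientation: [2.514, 1.883, 0.0]
contact_force: [0.7, 1.0, 0.2]
gripper_width: 0.006
pos [ 545.2 -205.2   76.9] tooly -16.3 tilt 0.01 f [0.7 1.  0.2] t 9.4
3 rows: shift mm [ 2.42  0.09 -0.36] turn -0.0002 total tool delta [ 7.3  0.3 -1.1] -0.001
```

```bash
python3 -m handwheel '[-0.004,0.001,0,0,0,0.08, -0.004,0.001,0,0,0,0.08, -0.004,0.001,0,0,0,0.08, -0.004,0.001,0,0,0,0.08, -0.004,0.001,0,0,0,0.08, -0.004,0.001,0,0,0,0.08, -0.004,0.001,0,0,0,0.08, 0,0,0,0,0,0]'
python3 - <<'E'
from h import *
rows(547.5,-198.3,78,-16.3,3)
S=capture("side")
f=lambda im,x,y,w,h:cv2.resize(im[y:y+h,x:x+w],(500,500),interpolation=cv2.INTER_CUBIC)
cv2.imwrite("pics/c5.png",cv2.cvtColor(f(S["img"],195,205,100,100),cv2.COLOR_RGB2BGR))
E
```

```text
t: 10.2
position: [537.5, -233.0, 77.0]
orientation: [2.937, 1.112, 0.0]
contact_force: [2.8, 0.1, 1.2]
gripper_width: 0.008
pos [ 537.5 -233.    77. ] tooly -48.5 tilt 0.05 f [2.8 0.1 1.2] t 10.2
3 rows: shift mm [11.32 -4.49 -0.35] turn -0.1874 total tool delta [ 30.5 -19.3  -1. ] -0.562
```

View pics/c5.png

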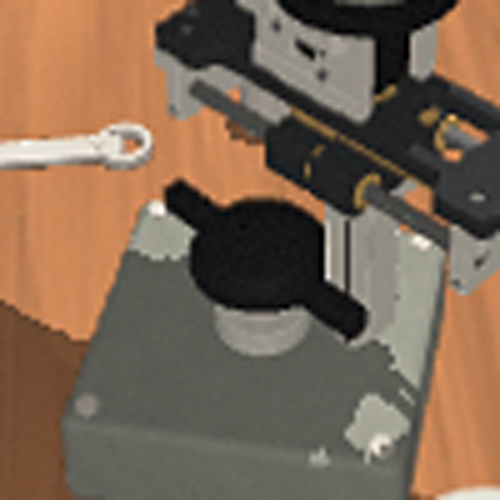

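The head is following and turned about 0.55 rad. I'll turn it a further 0.18 to be sure, then look.

```bash
python3 -m handwheel '[-0.003,0.0008,0,0,0,0.06, -0.003,0.0008,0,0,0,0.06, -0.003,0.0008,0,0,0,0.06, 0,0,0,0,0,0, 0,0,0,0,0,0, 0,0,0,0,0,0, 0,0,0,0,0,0, 0,0,0,0,0,0]'
python3 - <<'E'
from h import *
rows(547.5,-198.3,78,-16.3,8)
S=capture("side")
f=lambda im,x,y,w,h:cv2.resize(im[y:y+h,x:x+w],(500,500),interpolation=cv2.INTER_CUBIC)
cv2.imwrite("pics/c6.png",cv2.cvtColor(f(S["img"],195,205,100,100),cv2.COLOR_RGB2BGR))
E
```

```text
t: 11.05
position: [531.8, -240.0, 76.9]
orientation: [3.025, 0.848, 0.0]
contact_force: [2.6, 0.0, 1.4]
gripper_width: 0.006
pos [ 531.8 -240.    76.9] tooly -58.7 tilt 0.02 f [2.6 0.  1.4] t 11.05
8 rows: shift mm [ 5.37 -1.9  -0.14] turn -0.0925 total tool delta [ 35.1 -27.5  -1.1] -0.74
```

View pics/c6.png

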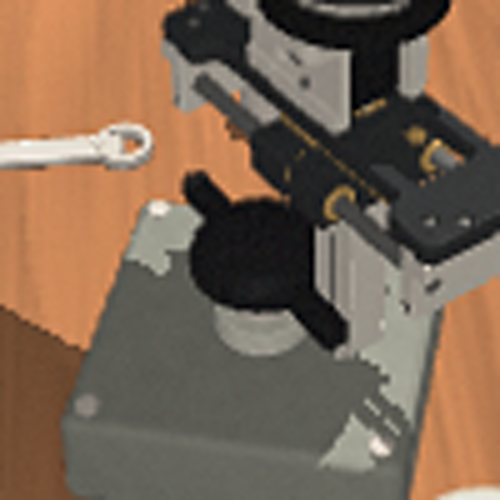

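The head's top is back at side y≈244.5, against 245 out and 248 latched, so it has popped out. I reverse the arc, clear the lug and rise.

```bash
python3 -m handwheel '[0.0055,-0.0019,0,0,0,-0.0925, 0.0055,-0.0019,0,0,0,-0.0925, 0.0055,-0.0019,0,0,0,-0.0925, 0.0055,-0.0019,0,0,0,-0.0925, 0.0055,-0.0019,0,0,0,-0.0925, 0.0055,-0.0019,0,0,0,-0.0925, 0.0055,-0.0019,0,0,0,-0.0925, 0.0055,-0.0019,0,0,0,-0.0925]' && python3 -m handwheel '[0.003,0,0,0,0,0, 0,0,0,0,0,0, 0,0,-0.03,0,0,0, 0,0,-0.04,0,0,0, 0,0,-0.04,0,0,0, 0,0,-0.02,0,0,0, 0,0,0,0,0,0, 0,0,0,0,0,0]'
python3 - <<'E'
from h import *
T=capture("top");S=capture("side")
rows(557.9,244.9,200,50,16)
f=lambda im,x,y,w,h:cv2.resize(im[y:y+h,x:x+w],(400,400),interpolation=cv2.INTER_CUBIC)
P=cv2.imread("pics/side0.png")[...,::-1]
cv2.imwrite("pics/c7.png",cv2.cvtColor(np.hstack([f(P,195,225,100,100),f(S["img"],195,225,100,100)]),cv2.COLOR_RGB2BGR))
E
```

```text
t: 11.9
position: [547.4, -197.3, 76.5]
orientation: [-2.51, -1.888, 0.001]
contact_force: [-0.2, 0.0, -0.5]
gripper_width: 0.005
t: 12.7
position: [548.7, -194.6, 206.6]
orientation: [-2.516, -1.881, -0.0]
contact_force: [0.7, -1.1, -0.1]
gripper_width: 0.005
pos [ 548.3 -194.5  205.7] tooly -16.4 tilt 0.1 f [ 0.2 -0.  -1. ] t 12.8
16 rows: shift mm [27.94  8.    0.36] turn -0.0724 total tool delta [ 424.3 -114.7    5.8] -1.159
```

View pics/c7.png

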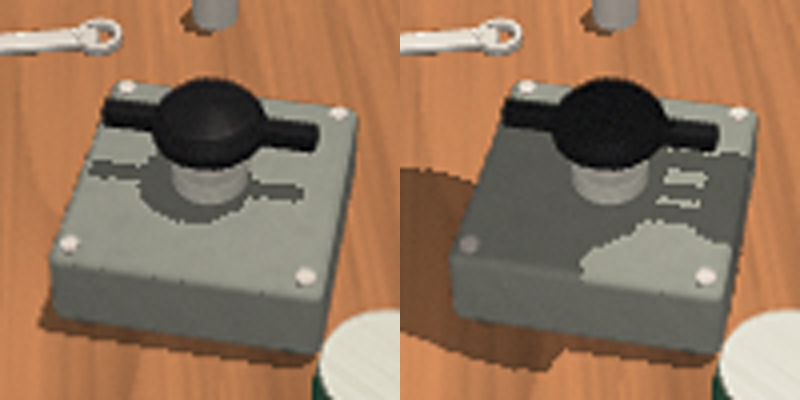

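The mushroom is out and turned back: the view matches the initial one, with the dome top at y≈245 and lugs in the same place. Next is the reset button.

```bash
python3 -c "
from h import *
rows(557.9,244.9,140,20,16)"
```

```text
pos [ 548.3 -194.5  205.7] tooly -16.4 tilt 0.1 f [ 0.2 -0.  -1. ] t 12.8
16 rows: shift mm [27.92  0.94  4.11] turn -0.0397 total tool delta [ 424.3 -114.6   65.8] -0.635
```

```bash
python3 -m handwheel '[0.028,0.001,0,0,0,-0.04, 0.028,0.001,0,0,0,-0.04, 0.028,0.001,0,0,0,-0.04, 0.028,0.001,0,0,0,-0.04, 0.028,0.001,0,0,0,-0.04, 0.028,0.001,0,0,0,-0.04, 0.028,0.001,0,0,0,-0.04, 0.028,0.001,0,0,0,-0.04]' && python3 -m handwheel '[0.028,0.001,0,0,0,-0.04, 0.028,0.001,0,0,0,-0.04, 0.028,0.001,0,0,0,-0.04, 0.028,0.001,0,0,0,-0.04, 0.028,0.001,0,0,0,-0.04, 0.028,0.001,0,0,0,-0.04, 0.028,0.001,0,0,0,-0.04, 0.028,0.001,0,0,0,-0.04]' && python3 -m handwheel '[0,0,0,0,0,0, 0,0,0,0,0,0, 0,0,0.02,0,0,0, 0,0,0.02,0,0,0, 0,0,0.02,0,0,0, 0,0,0,0,0,0, 0,0,0,0,0,0, 0,0,0,0,0,0]'
python3 - <<'E'
from h import *
T=capture("top");S=capture("side")
rows(557.9,244.9,110,20,2)
f=lambda im,x,y,w,h:cv2.resize(im[y:y+h,x:x+w],(400,400),interpolation=cv2.INTER_CUBIC)
cv2.imwrite("pics/c8.png",cv2.cvtColor(np.hstack([f(T["img"],130,110,120,120),f(S["img"],205,95,100,100)]),cv2.COLOR_RGB2BGR))
E
```

```text
t: 13.6
position: [588.5, 25.8, 205.5]
orientation: [-2.181, -2.26, 0.003]
contact_force: [0.7, -0.0, 0.0]
gripper_width: 0.004
t: 14.4
position: [557.3, 246.6, 205.4]
orientation: [-1.793, -2.579, 0.003]
contact_force: [0.0, 0.1, -0.1]
gripper_width: 0.004
t: 15.2
position: [558.7, 245.5, 147.7]
orientation: [1.796, 2.577, 0.001]
contact_force: [-0.3, -0.5, -0.8]
gripper_width: 0.006
pos [558.6 245.9 147.7] tooly 20.3 tilt 0.07 f [ 0.4 -0.1 -0.5] t 15.3
2 rows: shift mm [-0.35 -0.5  18.86] turn 0.0027 total tool delta [-0.7 -1.  37.7] 0.005
```

View pics/c8.png

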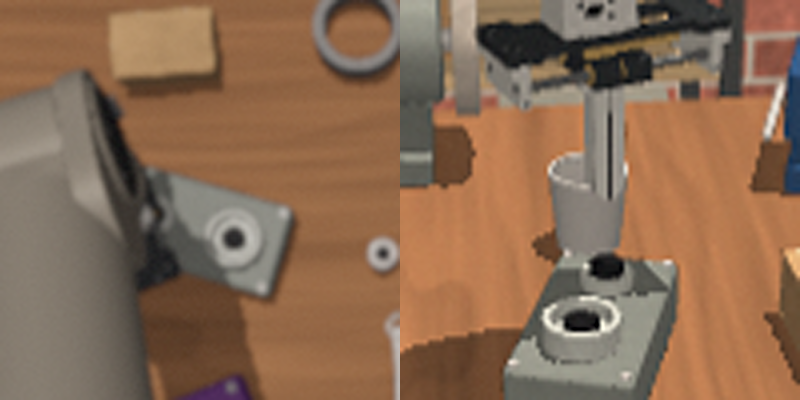

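The finger stands over the unringed reset button (side ≈(257,160)). I go down close, then press slowly.

```bash
python3 -m handwheel '[-0.0007,-0.001,0.02,0,0,0, 0,0,0.02,0,0,0, 0,0,0.013,0,0,0, 0,0,0,0,0,0, 0,0,0.003,0,0,0, 0,0,0.003,0,0,0, 0,0,0.002,0,0,0, 0,0,0,0,0,0]'; python3 -c "
from h import *
rows(557.9,244.9,83.5,20,6)"
```

```text
t: 16.1
position: [557.9, 245.1, 86.3]
orientation: [1.794, 2.578, 0.002]
contact_force: [1.7, -0.2, 4.8]
gripper_width: 0.009
pos [557.9 245.1  86.3] tooly 20.3 tilt 0.07 f [ 1.7 -0.2  4.8] t 16.1
6 rows: shift mm [-0.03 -0.02  0.46] turn 0.001 total tool delta [-0.2 -0.1  2.8] 0.006
```

```bash
python3 -m handwheel '[0,0,0.001,0,0,0, 0,0,0.001,0,0,0, 0,0,0.001,0,0,0, 0,0,0,0,0,0, 0,0,0,0,0,0, 0,0,0,0,0,0, 0,0,0,0,0,0, 0,0,0,0,0,0]'; python3 -c "
from h import *
rows(557.9,244.9,83.5,20,6)"
```

```text
t: 16.9
position: [558.0, 245.1, 84.0]
orientation: [1.794, 2.578, 0.002]
contact_force: [-2.1, -1.8, 20.1]
gripper_width: 0.001
pos [558.  245.1  84. ] tooly 20.3 tilt 0.09 f [-2.1 -1.8 20.1] t 16.9
6 rows: shift mm [-0.03 -0.03  0.09] turn 0.001 total tool delta [-0.2 -0.2  0.5] 0.006
```

Fully in: the tip is at 76 mm and 20 N exceeds the 5 N end force. I retract, then step clear so the cameras can see.

```bash
python3 -m handwheel '[0,0,-0.002,0,0,0, 0,0,-0.005,0,0,0, 0,0,-0.03,0,0,0, 0,0,-0.04,0,0,0, 0,0,-0.05,0,0,0, 0,0,-0.03,0,0,0, 0,0,0,0,0,0, 0,0,0,0,0,0]' && python3 -m handwheel '[-0.03,-0.01,0,0,0,0.04, -0.03,-0.01,0,0,0,0.04, -0.03,-0.01,0,0,0,0.04, -0.03,-0.01,0,0,0,0.04, -0.03,-0.01,0,0,0,0.04, -0.02,0,0,0,0,0, 0,0,0,0,0,0, 0,0,0,0,0,0]'
python3 - <<'E'
from h import *
T=capture("top");S=capture("side")
rows(557.9,244.9,110,20,2)
T0=cv2.imread("pics/top0.png");S0=cv2.imread("pics/side0.png")
T1=T["img"][...,::-1];S1=S["img"][...,::-1]
cv2.imwrite("pics/top9.png",T1)
f=lambda im,x,y,w,h:cv2.resize(im[y:y+h,x:x+w],(400,300),interpolation=cv2.INTER_CUBIC)
cv2.imwrite("pics/c9.png",np.vstack([np.hstack([f(S0,100,120,280,210),f(S1,100,120,280,210)]),np.hstack([f(S0,225,145,60,45),f(S1,225,145,60,45)])]))
E
```

```text
t: 17.7
position: [556.9, 245.0, 239.8]
orientation: [-1.794, -2.579, -0.0]
contact_force: [0.5, -0.6, 0.3]
gripper_width: 0.007
t: 18.5
position: [552.9, 66.5, 239.8]
orientation: [-2.045, -2.384, -0.0]
contact_force: [0.1, 1.2, 0.8]
gripper_width: 0.004
pos [552.9  67.9 239.7] tooly 8.9 tilt 0.02 f [-0.1  0.6 -0.2] t 18.6
2 rows: shift mm [86.26 20.4  64.86] turn -0.0969 total tool delta [174.1  32.4 129.7] -0.194
```

View pics/c9.png

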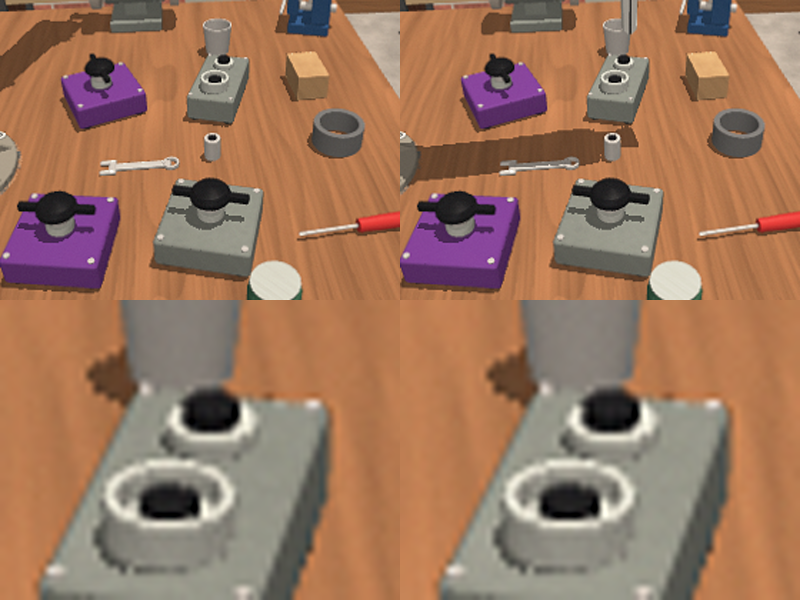

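View pics/top9.png

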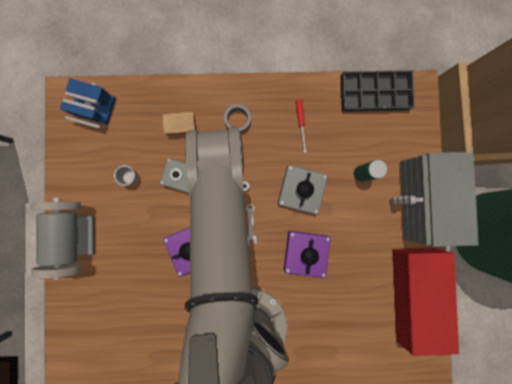

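The before and after views match: both buttons are out, the mushroom (side ≈(247,255)) is out and untwisted, and nothing has been displaced. The arm is free and still, so I hand in.

```bash
python3 -c "
from station import arm
print(arm.close_job())"
```

```text
the job is handed in; nothing more can be done
None
```

The test sequence is done and handed in at about 18.6 s. No verdict was reported, so what follows rests on my own readings and pictures.

- **Stop button:** I pressed the grey station's mushroom head with the shut fingers to full travel (tip at 100 mm, 38 N at the end). I lifted off and it stayed latched, sitting about 3 px lower in the side view with nothing touching it.
- **Twist:** I pushed the far lug clockwise through about 0.7 rad with under 4 N. The head popped out, and after I backed the finger off along the same arc it stood out and untwisted as at the start.
- **Reset button:** I pressed the button without a ring fully in (tip at 76 mm, 20 N) and let it go. I did not touch the ring-guarded start button.

In the last pictures both buttons and the mushroom are out. Everything visible is where it was at the start; in the last top view the arm hides part of the reset box and the bushing, but the side view shows both. The arm was clear, with less than 1 N at the wrist. None of my checks failed or disagreed.

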